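Check two hinged spares cases and fetch the guide roller

TASK

One of the two closed spares cases holds a round guide roller and the other a square clamp block. Swing both lids up so that both cases stand open together and you can compare what is inside; then take out the roller and lay it (do not drop it) lengthwise between the ribs of the open tray. Leave the clamp block where it lies in its case and both lids standing open, to be restocked.

Things in the scene. Friction and masses are not known exactly. Their poses are not given: they have to be found in the camera images.
- case_a: One of two look-alike grey steel cases, fixed, 116 (x) x 100 (y) x 48 mm without lid, walls 3, floor 4 mm. Origin: centre of underside. Lid hinged on the rear top edge: axis along the case's y at x = +58, z = 48 mm. Either may hold the roller. The part inside lies mid-floor along the case's x, between two pairs of low ribs (5 mm high, 27 mm apart, 22 to 40 mm from the middle)
- case_b: The other case, the same in every respect. In both, the middle of the floor is free of ribs, so fingers can straddle the part there; 94 mm clear between the side walls
- lid_a (a joint): Angle of case_a's lid, rad: 0 shut (as at the start), 1.57 upright, 1.85 stop (leaning back). The hinge is stiff (0.14 N m): the lid stays at any angle and must be led all the way. Lid 118 x 102 x 6 mm
- lid_b (a joint): The same for case_b
- lid_a_bar (a point): Middle of the round handle bar on case_a's lid, 10 mm thick, along the case's y, 70 mm clear between its posts, 31 mm above the lid. At lid angle t it is at x = 58 - 105 cos t + 42 sin t, z = 48 + 105 sin t + 42 cos t (mm, case frame). It turns in a grip, so the hand can stay upright. On an open lid it is behind the lid (31 mm gap): open the fingers only partly to let go there
- lid_b_bar (a point): The same for case_b
- roller: The spare guide roller: round steel, 26 mm diameter over 76 mm, with thin stub ends 90 mm overall, 0.16 kg. Origin: its centre; its x axis is its length. It lies in one of the cases, centre 17 mm above the case's underside
- block: The spare clamp block: square-edged steel bar 90 x 22 x 24 mm, 0.2 kg, in the other case. Origin: its centre, x along its length
- tray: Open aluminium tray, fixed, 130 (x) x 92 (y) x 14 mm, walls 3, floor 3 mm. Origin: centre of underside. Two pairs of ribs 5 mm high, 27 mm apart, 22 to 40 mm from the middle, form a channel along its x; the roller lies in it with its centre 16 mm above the underside; fingers fit beside it in the middle

How it is judged:
By the outcome, as a careful person would: the job done as asked, in the order asked, and still so for the second after the job is handed in, with the robot touching nothing.
It also fails if it takes over 69 s, if anything falls off the work surface, if the arm or the gripper's body presses on something with over 40 N, if the wrist force passes 120 N, or if a joint passes its speed limit or range.

ROBOT

A 6-joint arm with a two-finger parallel gripper is mounted at the origin on a cart in front of the work surface, level with it; the furniture and walls round the work are solid. World frame = base frame: x ahead of the robot, y to its left, z up, the work surface at z = 0. Lengths are in m, angles in rad, forces in N, time in s.
With the tool pointing down it reaches from about 0.3 to 0.775 m from the base axis. Payload 14.6 kg.
Tool frame: the origin (TCP) lies at the centre of the arm's flange, where the gripper is bolted on; the fingertips stand 199 mm ahead of it and the grasp point (between the pads) lies 180 mm ahead of it; z points along the fingers, y is the line along which they close (so a half turn about z gives the same grasp; the last joint's range is limited). The gripper opens to 94 mm and grips with 3 to 60 N. Pads are 16 mm wide; open, the fingers measure 119 mm over their backs; the gripper's body (75 mm by 177 mm) begins 78 mm behind the grasp point.
Start: joints at [1.177, 0.3, 1.521, -0, 1.321, -0.067], TCP at [0.177, 0.521, 0.405] pointing down, gripper open.
Joint ranges: [-3.03, 3.03], [-0.79, 2.21], [0.23, 2.52], [-1.04, 4.18], [0, 3.07], [-2.55, 2.55]. Speed limits (rad/s): [2.22, 2.22, 2.57, 3.14, 3.14, 3.14].

INTERFACE

Orientations are given as [roll, pitch, yaw] about the fixed x, y, z axes, in that order (R = Rz(yaw) Ry(pitch) Rx(roll)).
In Python, from station import ctrl gives the robot as it stands. The module is installed in compiled form; this text tells all that it offers.
- The arm moves only by the tool servo_tool, never from a script. Its argument "motion" is a list of rows, each a list of 5 numbers: the closure, from 0 (fully open) to 1 (shut), then the shift along the world's x, y, z in cm, then the turn about the world's z in degrees. A call has 1 to 20 rows; each row is the pose to reach, as a shift and turn from the pose commanded when the call began; what a row does not reach only later rows make up. A row lasts 1/8 s, in which the tool goes at most 62.5 mm and 10.7 degrees, less where a joint would pass 70% of its speed; a pose out of reach is approached as far as the arm can. A call with a gripper value outside its range is refused whole. The fingers move at their own pace and stop on an object; "squeeze" is the grip in N (left out, the last holds). Time passes only in rows, so rows that repeat a pose let the fingers close. It gives the time, the measured TCP pose, the force, the opening and the grip force at its end, in the units of the state.
- ctrl.get_obs(): the state, without advancing time (a new reading comes with each control period).
- ctrl.camera(name): name is "scene" or "top" or "wrist"; returns a dict with "image" (480x640x3 uint8, red, green, blue), "fx", "fy", "cx", "cy" (pixels), "dist" ([k1, k2, p1, p2, k3] as OpenCV has them; the pictures are not rectified), "camera_from_world" (4x4, takes a point from world to camera coordinates); the wrist camera has in their place "hand_eye" (4x4, takes a point from camera to tool coordinates, whose origin is the TCP and whose axes are the flange's). Camera axes: x right, y up, looking along -z (the intrinsics and any distortion apply to the point x, -y, -z); pixel columns grow to the right and rows downward; lengths in m; the calibration is good to about 2 mm. A picture is of the moment at which its call begins: read the wrist's pose just before it. There is no depth.
- ctrl.hand_in(): hands the job in; it is judged then, once.
The state is a dict: "time_s": time; "qpos": joint angles; "joint_vel": joint speeds; "tau": joint torques, N m; "ee_pos": TCP position; "eef_rot": TCP orientation; "force": force on the tool from outside, world axes, zero at the start; "moment": the same for the moment, N m; "grip_width": finger opening in m; "grip_force": force on a finger pad.
Only numpy, scipy, OpenCV 4.12 (cv2) and the standard library are available. Lean on these libraries where they do the work, as an engineer would, in place of code of your own. Each camera call takes 0.05 s, during which the arm holds its last target. There are 200 camera calls.

## Working session

There is one attempt and no reset: what is moved stays moved. The work goes in short steps, Python scripts to look and compute and a tool call to move; the robot and the scene stay as the last step left them, time stands still between calls to the robot, and variables do not carry over. Pictures are saved under pics/ and viewed, at most 10 in all, crops included, and the job is handed in when it is done.

Besides the shell and the picture viewer there is one more tool, called after ">>>" as name([rows], argument=value, ...), one row to a line, values as JSON. servo_tool: Moves the arm, as the interface text tells. Its arguments: {"type":"object","properties":{"motion":{"type":"array","items":{"type":"array","items":{"type":"number"}}},"squeeze":{"type":"number"}},"required":["motion"]}

```bash
mkdir -p pics; ls
cat > h.py <<'E'
import numpy as np, cv2
from station import ctrl
def snap(n,f):
    o=ctrl.get_obs(); c=ctrl.camera(n); cv2.imwrite(f'pics/{f}.png',c['image'][:,:,::-1]); 
    np.savez(f'pics/{f}.npz',**{k:np.array(v) for k,v in c.items()},p=np.array(o['ee_pos']),r=np.array(o['eef_rot'])); return c,o
E
python3 - <<'E'
from h import *
for n in('scene','top'):
    c,o=snap(n,n+'0'); print(n,c['fx'],c['dist'],np.round(c['camera_from_world'],3))
print(o)
a=cv2.imread('pics/scene0.png');b=cv2.imread('pics/top0.png')
E
```

```text
pics
scene 556.081175832551 [-0.11991327  0.          0.          0.          0.        ] [[-0.981 -0.196 -0.002  0.459]
 [ 0.087 -0.444  0.892 -0.196]
 [-0.175  0.874  0.453 -0.673]
 [ 0.     0.     0.     1.   ]]
top 470.46139903991815 [-0.02153654  0.          0.          0.          0.        ] [[-0.026 -1.    -0.013 -0.13 ]
 [ 0.999 -0.026  0.031 -0.503]
 [-0.032 -0.012  0.999 -0.921]
 [ 0.     0.     0.     1.   ]]
{'time_s': 0.05, 'qpos': array([ 1.17737980e+00,  3.00484167e-01,  1.52155621e+00,  2.63620766e-05,
        1.32071707e+00, -6.65774467e-02]), 'joint_vel': array([-0.00186474,  0.00121578, -0.00169737, -0.00205641, -0.00185144,
       -0.00124893]), 'tau': array([ 1.40998509e-03, -5.33203161e+01, -3.53709483e+01,  7.10872770e-02,
        2.35187559e-02, -5.26545659e-05]), 'ee_pos': array([0.17655743, 0.52086369, 0.40408955]), 'eef_rot': array([-3.14043214e+00, -1.02969382e-04,  2.81474697e+00]), 'force': array([0.72593756, 0.25371476, 0.36758034]), 'moment': array([0.07122633, 0.03007101, 0.00719273]), 'grip_force': 0.0, 'grip_width': 0.09377699030120573}
```

View pics/top0.png

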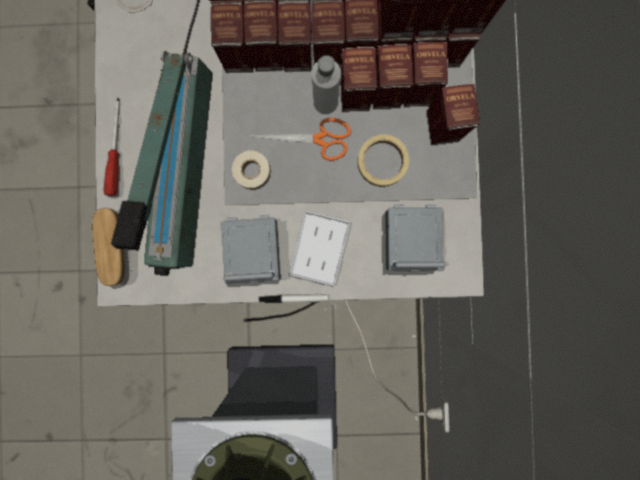

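View pics/scene0.png

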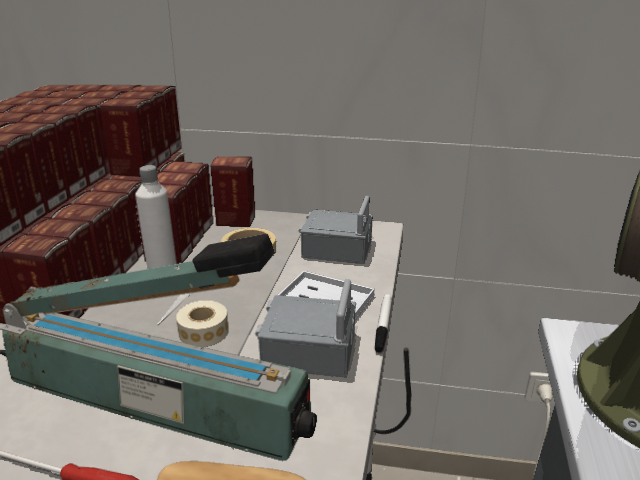

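The top view shows the case at about (250,250) px, the tray at (320,248) and the second case at (415,240), with the handle bars on the near side of each lid. The scene view agrees. Next I'll segment them and cast rays.

```bash
cat >> h.py <<'E'
def ray(f,uv):
    d=np.load(f'pics/{f}.npz'); K=np.array([[d['fx'],0,d['cx']],[0,d['fy'],d['cy']],[0,0,1.]])
    u=cv2.undistortPoints(np.array(uv,float).reshape(-1,1,2),K,d['dist'].astype(float)).reshape(-1,2)
    v=np.c_[u[:,0],-u[:,1],-np.ones(len(u))]
    if 'hand_eye' in d:
        from scipy.spatial.transform import Rotation as R
        T=np.eye(4);T[:3,:3]=R.from_euler('xyz',d['r']).as_matrix();T[:3,3]=d['p'];M=T@d['hand_eye']
    else: M=np.linalg.inv(d['camera_from_world'])
    return M[:3,3],v@M[:3,:3].T
def onz(f,uv,z):
    o,v=ray(f,uv); return o+v*((z-o[2])/v[:,2])[:,None]
E
python3 - <<'E'
from h import *
im=cv2.imread('pics/top0.png'); 
for u,v in[(250,235),(415,225),(250,275),(300,230),(240,210),(370,240)]: print((u,v),im[v,u])
s=im.astype(int); m=((s[...,0]-s[...,2]>4)&(s.max(2)<200)&(s.min(2)>70)).astype(np.uint8)
w=((s.min(2)>218)).astype(np.uint8)
cr=np.s_[195:300,205:460]
out=cv2.resize(im[cr],None,fx=3.1,fy=3.1,interpolation=cv2.INTER_CUBIC)
for mm,z,n in((m,.054,'case'),(w,.014,'tray')):
    k=np.zeros_like(mm);k[cr]=mm[cr];k=cv2.morphologyEx(k,cv2.MORPH_CLOSE,np.ones((5,5)))
    cs=[c for c in cv2.findContours(k,0,2)[0] if cv2.contourArea(c)>1000]
    for c in cs:
        b=cv2.boxPoints(cv2.minAreaRect(c)); P=onz('top0',b,z)[:,:2]
        print(n,b.round(1).tolist(),P.round(3).tolist(),P.mean(0).round(3),[round(float(np.hypot(*(P[i]-P[i-1]))),3) for i in(1,2)],[round(float(np.degrees(np.arctan2(*(P[i]-P[i-1])[::-1]))),1) for i in(1,2)])
        cv2.polylines(out,[np.int32((b-[205,195])*3.1)],True,(0,0,255))
cv2.imwrite('pics/crop.png',out)
E
```

```text
(250, 235) [138 139 133]
(415, 225) [139 140 133]
(250, 275) [138 138 136]
(300, 230) [171 171 171]
(240, 210) [157 166 167]
(370, 240) [162 170 173]
case [[221.0, 221.5], [273.8999938964844, 217.39999389648438], [278.6000061035156, 278.8999938964844], [225.6999969482422, 282.8999938964844]] [[0.539, 0.038], [0.544, -0.062], [0.428, -0.068], [0.423, 0.032]] [ 0.484 -0.015] [0.1, 0.116] [-87.2, -176.9]
case [[388.0, 208.0], [441.0, 208.0], [441.0, 265.0], [388.0, 265.0]] [[0.556, -0.276], [0.553, -0.375], [0.446, -0.372], [0.449, -0.273]] [ 0.501 -0.324] [0.099, 0.107] [-91.5, 178.0]
```

View pics/crop.png

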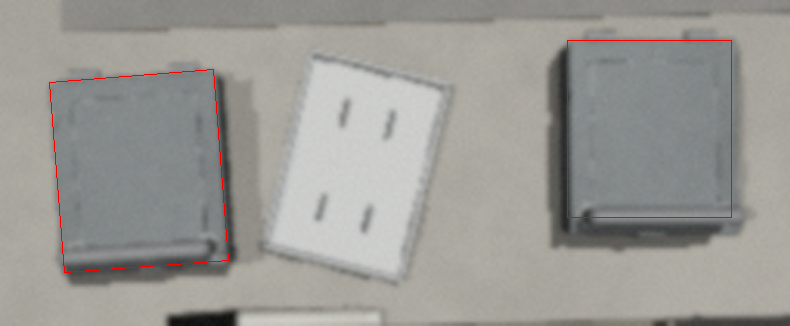

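The crop shows the left lid's rear edge well fitted (about 3° yaw), and its bar at crop (70–213, 252). The right lid is at about −1.5°, with its bar at crop (580–740, 216). The tray corners are at crop (313,54), (450,87), (403,282) and (265,246). Now to hover over the left bar.

>>> servo_tool([
  [0,3,-5,0,-8],
  [0,6,-10,0,-16],
  [0,8,-15,0,-24],
  [0,11,-20,0,-32],
  [0,13,-25,0,-40],
  [0,15,-31,0,-48],
  [0,18,-37,0,-56],
  [0,20,-43,0,-64],
  [0,23,-49,0,-68],
  [0,25,-53.9,0,-68],
  [0,25,-53.9,0,-68],
  [0,25,-53.9,0,-68],
], squeeze=30)

```text
time_s: 1.6
ee_pos: [0.4264, -0.0179, 0.4044]
eef_rot: [-3.141, -0.0, 1.627]
force: [-0.7, 0.4, 0.3]
grip_width: 0.0942
grip_force: 0.0
```

Run:
```python
from h import *
c,o=snap('wrist','w1'); print(o['time_s'],o['ee_pos'],o['eef_rot'],np.round(c['hand_eye'],3),c['fx'])
T=np.array([[313,54],[450,87],[403,282],[265,246]])/3.1+[205,195]
P=onz('top0',T,.014)[:,:2];print(P.round(3).tolist(),P.mean(0))
print(onz('top0',np.array([[70,256],[213,248],[583,214],[740,218]])/3.1+[205,195],.093).round(3).tolist())
```

```text
1.6 [ 0.4263876  -0.01791016  0.40436769] [-3.14082444e+00 -3.06461420e-04  1.62739788e+00] [[-0.     0.961  0.276  0.08 ]
 [ 1.     0.001 -0.    -0.   ]
 [-0.     0.276 -0.961  0.019]
 [ 0.     0.     0.     1.   ]] 347.66391319021466
[[0.555, -0.121], [0.532, -0.207], [0.41, -0.174], [0.435, -0.087]] [ 0.4829369  -0.14725624]
[[0.435, 0.02, 0.093], [0.437, -0.063, 0.093], [0.451, -0.277, 0.093], [0.447, -0.367, 0.093]]
```

View pics/w1.png

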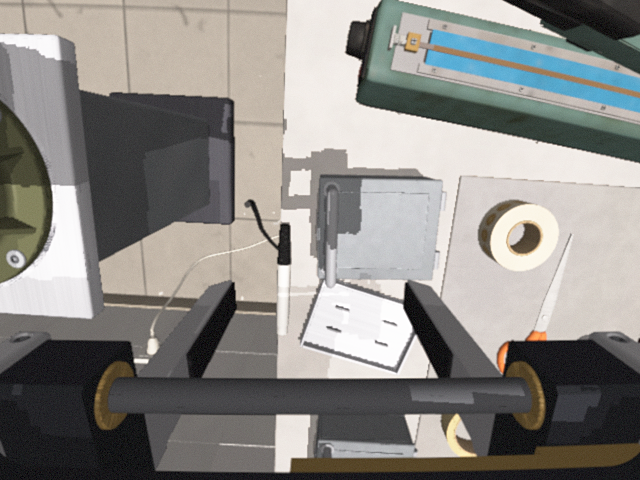

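The wrist view shows the left bar running from (331,190) to (331,284) px, with the lid's rear edge near x=438.

Run:
```python
from h import *
print(onz('w1',[[331,188],[331,285]],.092).round(4).tolist())
im=cv2.imread('pics/w1.png').astype(int)
m=((im[...,0]-im[...,2]>4)&(im.max(2)<205)&(im.min(2)>90)).astype(np.uint8);k=m*0;k[165:295,300:455]=m[165:295,300:455]
c=max(cv2.findContours(cv2.morphologyEx(k,cv2.MORPH_OPEN,np.ones((9,9))),0,2)[0],key=cv2.contourArea)
b=cv2.boxPoints(cv2.minAreaRect(c));print(b.round(),onz('w1',b,.054).round(4).tolist())
```

```text
[[0.4333, 0.0284, 0.092], [0.439, -0.0588, 0.092]]Traceback (most recent call last):
  File "<stdin>", line 5, in <module>
ValueError: max() iterable argument is empty
```

>>> servo_tool([
  [0.3,1,0.1,-6,0],
  [0.5,1,0.1,-11,0],
  [0.5,1,0.1,-13.4,0],
  [0.5,1,0.1,-13.4,0],
  [1,1,0.1,-13.4,0],
  [1,1,0.1,-13.4,0],
  [1,1,0.1,-13.4,0],
  [1,1,0.1,-13.4,0],
], squeeze=25)

```text
time_s: 2.65
ee_pos: [0.4366, -0.0171, 0.271]
eef_rot: [3.141, 0.0, 1.628]
force: [0.0, 0.6, -0.4]
grip_width: 0.0172
grip_force: 0.0
```

Run:
```python
import numpy as np
# bar path offsets (cm) from shut, world axes, for yaw
for n,yaw in(('L',3.2),('R',-1.7)):
  out=[]
  for t in np.linspace(0,1.76,15):
    x=-105*np.cos(t)+42*np.sin(t)+105; z=105*np.sin(t)+42*np.cos(t)-42
    out.append([round(v,1) for v in(x*np.cos(np.radians(yaw))/10,x*np.sin(np.radians(yaw))/10,z/10)])
  print(n,out)
```

```text
L [[np.float64(0.0), np.float64(0.0), np.float64(0.0)], [np.float64(0.6), np.float64(0.0), np.float64(1.3)], [np.float64(1.4), np.float64(0.1), np.float64(2.5)], [np.float64(2.3), np.float64(0.1), np.float64(3.6)], [np.float64(3.3), np.float64(0.2), np.float64(4.5)], [np.float64(4.5), np.float64(0.2), np.float64(5.4)], [np.float64(5.7), np.float64(0.3), np.float64(6.1)], [np.float64(7.0), np.float64(0.4), np.float64(6.6)], [np.float64(8.4), np.float64(0.5), np.float64(6.9)], [np.float64(9.8), np.float64(0.5), np.float64(7.1)], [np.float64(11.2), np.float64(0.6), np.float64(7.1)], [np.float64(12.6), np.float64(0.7), np.float64(6.9)], [np.float64(14.0), np.float64(0.8), np.float64(6.5)], [np.float64(15.3), np.float64(0.9), np.float64(6.0)], [np.float64(16.6), np.float64(0.9), np.float64(5.3)]]
R [[np.float64(0.0), np.float64(-0.0), np.float64(0.0)], [np.float64(0.6), np.float64(-0.0), np.float64(1.3)], [np.float64(1.4), np.float64(-0.0), np.float64(2.5)], [np.float64(2.3), np.float64(-0.1), np.float64(3.6)], [np.float64(3.3), np.float64(-0.1), np.float64(4.5)], [np.float64(4.5), np.float64(-0.1), np.float64(5.4)], [np.float64(5.7), np.float64(-0.2), np.float64(6.1)], [np.float64(7.0), np.float64(-0.2), np.float64(6.6)], [np.float64(8.4), np.float64(-0.2), np.float64(6.9)], [np.float64(9.8), np.float64(-0.3), np.float64(7.1)], [np.float64(11.3), np.float64(-0.3), np.float64(7.1)], [np.float64(12.7), np.float64(-0.4), np.float64(6.9)], [np.float64(14.0), np.float64(-0.4), np.float64(6.5)], [np.float64(15.4), np.float64(-0.5), np.float64(6.0)], [np.float64(16.6), np.float64(-0.5), np.float64(5.3)]]
```

>>> servo_tool([
  [1,0,0,0,0],
  [1,0,0,0,0],
  [1,0,0,0,0],
  [1,0.6,0,1.3,0],
  [1,1.4,0.1,2.5,0],
  [1,1.4,0.1,2.5,0],
])

```text
time_s: 3.4
ee_pos: [0.4509, -0.0163, 0.2971]
eef_rot: [-3.14, 0.001, 1.628]
force: [-8.6, -4.0, 6.7]
grip_width: 0.0094
grip_force: 25.0
```

>>> servo_tool([
  [1,0.9,0,1.1,0],
  [1,1.9,0.1,2.0,0],
  [1,3.1,0.1,2.9,0],
  [1,4.3,0.2,3.6,0],
  [1,5.6,0.3,4.1,0],
  [1,7.0,0.4,4.4,0],
  [1,8.4,0.4,4.6,0],
  [1,9.8,0.5,4.6,0],
  [1,11.2,0.6,4.4,0],
  [1,12.6,0.7,4.0,0],
  [1,13.9,0.8,3.5,0],
  [1,15.2,0.8,2.8,0],
  [1,15.2,0.8,2.8,0],
])

```text
time_s: 5.03
ee_pos: [0.6035, -0.0083, 0.3242]
eef_rot: [3.139, 0.001, 1.628]
force: [2.6, -4.6, 2.3]
grip_width: 0.0091
grip_force: 25.0
```

>>> servo_tool([
  [0.7,0,0,0,0],
  [0.7,0,0,0,0],
  [0.7,0,0,0,0],
  [0.7,0,0,4,0],
  [0.7,0,0,8.5,0],
  [0.6,-2,-4,9,0],
  [0.5,-4,-9,9,-2],
  [0.5,-7,-14,9,-5],
  [0.5,-10,-19.5,9,-5],
  [0.5,-13,-25,9,-5],
  [0.5,-15.5,-31.4,9,-5],
  [0.5,-15.5,-31.4,5,-5],
  [0.5,-15.5,-31.4,5,-5],
])

```text
time_s: 6.65
ee_pos: [0.447, -0.3224, 0.3715]
eef_rot: [-3.138, -0.003, 1.539]
force: [-0.8, -0.3, 0.4]
grip_width: 0.0471
grip_force: 0.0
```

Run:
```python
from h import *
c,o=snap('wrist','w2'); snap('top','top2'); print(o['time_s'],o['ee_pos'],o['eef_rot'])
a=cv2.imread('pics/w2.png');b=cv2.imread('pics/top2.png')[150:310,200:500]
cv2.imwrite('pics/m2.png',np.vstack([cv2.resize(a,(480,360)),cv2.resize(b,(480,240))]))
```

```text
6.65 [ 0.44697801 -0.32240655  0.37154995] [-3.13780801e+00 -3.08993009e-03  1.53937959e+00]
```

View pics/m2.png

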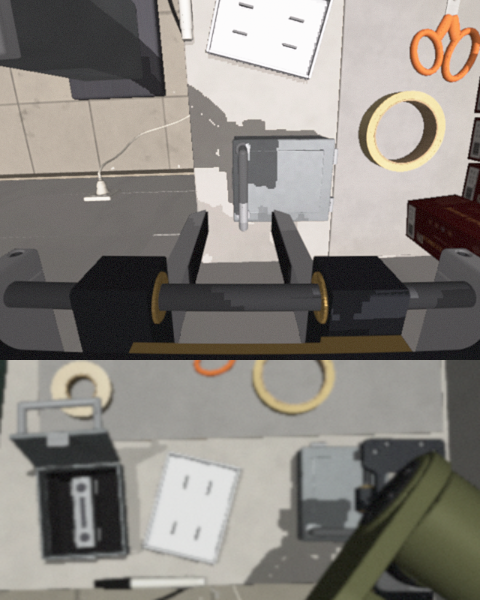

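The left lid stands open with a light elongated part inside. In the wrist panel the right bar runs from (243,147) to (243,228), which is (324,196)–(324,304) in full pixels.

Run:
```python
from h import *
print(onz('w2',[[324,194],[325,304]],.092).round(4).tolist())
```

```text
[[0.4509, -0.2766, 0.092], [0.4491, -0.3664, 0.092]]
```

>>> servo_tool([
  [0.6,0.2,0,-5,0],
  [0.6,0.2,0,-10.2,0],
  [0.8,0.2,0,-10.2,0],
  [1,0.2,0,-10.2,0],
  [1,0.2,0,-10.2,0],
  [1,0.2,0,-10.2,0],
  [1,0.2,0,-10.2,0],
  [1,0.8,0,-8.9,0],
  [1,1.6,0,-7.7,0],
  [1,1.6,0,-7.7,0],
])

```text
time_s: 8.0
ee_pos: [0.4631, -0.3225, 0.2994]
eef_rot: [-3.141, 0.002, 1.541]
force: [-16.2, -0.5, 10.5]
grip_width: 0.009
grip_force: 25.0
```

>>> servo_tool([
  [1,0.8,0,1.2,0],
  [1,1.8,0,2.1,0],
  [1,3.0,0,3.0,0],
  [1,4.2,-0.1,3.7,0],
  [1,5.5,-0.1,4.2,0],
  [1,6.9,-0.1,4.5,0],
  [1,8.3,-0.2,4.7,0],
  [1,9.7,-0.2,4.7,0],
  [1,11.1,-0.3,4.5,0],
  [1,12.5,-0.3,4.1,0],
  [1,13.8,-0.4,3.6,0],
  [1,15.1,-0.4,2.9,0],
  [1,15.1,-0.4,2.9,0],
])

```text
time_s: 9.62
ee_pos: [0.6155, -0.326, 0.3265]
eef_rot: [3.138, 0.001, 1.541]
force: [3.9, -1.3, 3.2]
grip_width: 0.0089
grip_force: 25.0
```

>>> servo_tool([
  [0.7,0,0,0,0],
  [0.7,0,0,0,0],
  [0.7,0,0,0,0],
  [0.7,0,0,4,0],
  [0.7,0,0,9,0],
  [0.6,-4,0,10,10],
  [0.5,-8,0,10,20],
  [0.5,-12,0.3,10,30],
  [0.5,-12,0.3,10,40],
  [0.5,-12,0.3,10,50],
  [0.5,-12,0.3,10,60],
  [0.5,-12,0.3,10,70],
  [0.5,-12,0.3,10,80],
  [0.5,-12,0.3,10,90],
  [0.5,-12,0.3,10,90],
  [0.5,-12,0.3,10,90],
])

```text
time_s: 11.62
ee_pos: [0.4945, -0.3231, 0.4257]
eef_rot: [3.142, -0.0, 3.108]
force: [0.3, 0.9, -0.5]
grip_width: 0.047
grip_force: 0.0
```

Run:
```python
from h import *
c,o=snap('wrist','w3'); snap('scene','s3'); print(o['time_s'],o['ee_pos'],o['eef_rot'])
a=cv2.imread('pics/w3.png');b=cv2.imread('pics/s3.png')[150:400,200:450]; d=cv2.imread('pics/top2.png')[205:290,210:340]
r=np.zeros((420,300,3),np.uint8); r[:210]=cv2.resize(d,(300,210)); r[210:]=cv2.resize(b,(300,210))
cv2.imwrite('pics/m3.png',np.hstack([cv2.resize(a,(500,420)),r]))
```

```text
11.625 [ 0.49449948 -0.32310203  0.4256796 ] [ 3.14157694e+00 -1.53869286e-05  3.10750827e+00]
```

View pics/m3.png

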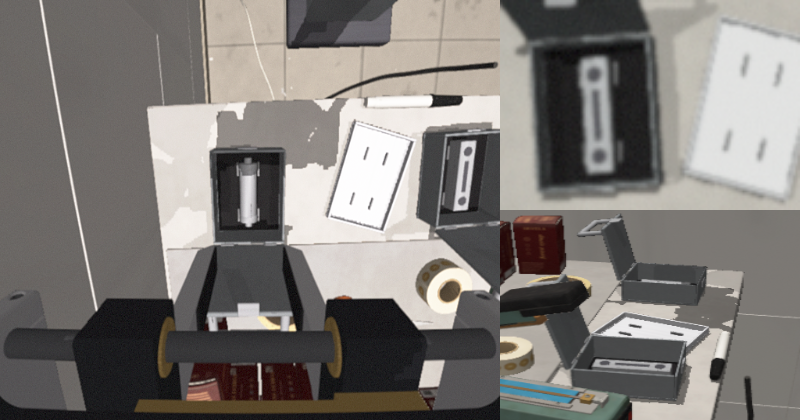

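Both lids stand open. The right case (wrist panel (248,157)–(247,227)) holds the round roller and the left holds the flat block with holes, so the roller is in the right case. Next: a precise fix on the roller and the tray.

Run:
```python
from h import *
im=cv2.imread('pics/w3.png')
g=cv2.cvtColor(im,cv2.COLOR_BGR2GRAY)
def big(r0,r1,c0,c1,th,z):
    k=np.zeros_like(g);k[r0:r1,c0:c1]=g[r0:r1,c0:c1]>th
    k=cv2.morphologyEx(k,cv2.MORPH_OPEN,np.ones((3,3)))
    c=max(cv2.findContours(k,0,2)[0],key=cv2.contourArea); b=cv2.boxPoints(cv2.minAreaRect(c)); P=onz('w3',b,z)[:,:2]
    print(b.round(1).tolist(),P.round(4).tolist(),'c',P.mean(0).round(4))
    for i in(1,2): d=P[i]-P[i-1]; print(round(float(np.hypot(*d)),4),round(float(np.degrees(np.arctan2(d[1],d[0]))),1))
big(175,268,298,338,110,.022)
big(130,270,415,535,205,.006)
# tray ribs as darker marks inside the tray floor
x0,x1,y0,y1=440,510,150,250
k=np.zeros_like(g);k[y0:y1,x0:x1]=g[y0:y1,x0:x1]<170
for c in cv2.findContours(k,0,2)[0]:
    if 8<cv2.contourArea(c)<400: m=np.array(cv2.minAreaRect(c)[0]); print(m.round(1),cv2.contourArea(c),onz('w3',m,.006)[0,:2].round(4))
```

```text
[[306.6000061035156, 188.1999969482422], [326.79998779296875, 187.8000030517578], [328.29998779296875, 257.79998779296875], [308.1000061035156, 258.29998779296875]] [[0.4584, -0.3366], [0.4587, -0.3145], [0.5397, -0.3151], [0.5394, -0.3385]] c [ 0.499  -0.3262]
0.0221 89.2
0.0809 -0.4
[[415.0, 130.0], [534.0, 130.0], [534.0, 269.0], [415.0, 269.0]] [[0.4005, -0.2153], [0.4037, -0.082], [0.5684, -0.0604], [0.5629, -0.209]] c [ 0.4839 -0.1417]
0.1333 88.6
0.1661 7.5
[473.8 232.1] 19.0 [ 0.5187 -0.1403]
[450.2 226.4] 15.5 [ 0.5108 -0.1693]
[501.6 226.9] 130.5 [ 0.5134 -0.1073]
[492.4 181.4] 20.5 [ 0.4593 -0.1239]
[468.1 174.9] 18.5 [ 0.451  -0.1527]
[443.7 166.4] 91.5 [ 0.4408 -0.1813]
```

>>> servo_tool([
  [0.5,0.3,-0.2,-5,0.5],
  [0.5,0.3,-0.2,-10,0.5],
  [0.5,0.3,-0.2,-15,0.5],
  [0.5,0.3,-0.2,-19,0.5],
  [0.5,0.3,-0.2,-21,0.5],
  [0.5,0.3,-0.2,-21.9,0.5],
  [0.5,0.3,-0.2,-21.9,0.5],
])

```text
time_s: 12.6
ee_pos: [0.4978, -0.3252, 0.2073]
eef_rot: [-3.141, 0.001, 3.12]
force: [0.6, 0.1, 0.2]
grip_width: 0.0471
grip_force: 0.0
```

Clear of the floor and walls. Now to grip, then a short lift to check.

>>> servo_tool([
  [0.7,0,0,0,0],
  [0.8,0,0,0,0],
  [1,0,0,0,0],
  [1,0,0,0,0],
  [1,0,0,0,0],
  [1,0,0,0.5,0],
  [1,0,0,1.5,0],
  [1,0,0,1.5,0],
], squeeze=30)

```text
time_s: 13.6
ee_pos: [0.4977, -0.3252, 0.2226]
eef_rot: [-3.141, 0.001, 3.12]
force: [-0.2, -0.2, -1.8]
grip_width: 0.0248
grip_force: 30.0
```

Held, with a weight of about 1.8 N. I'll carry it to the tray and stop about 1 cm above.

>>> servo_tool([
  [1,0,0,4,0],
  [1,0,0,8,0],
  [1,0,2,9,0],
  [1,-0.4,6,9,-4],
  [1,-0.8,10,9,-8],
  [1,-1.2,14,9,-12],
  [1,-1.6,17,9,-14.2],
  [1,-1.6,17.9,7,-14.2],
  [1,-1.6,17.9,4,-14.2],
  [1,-1.6,17.9,1,-14.2],
  [1,-1.6,17.9,-0.6,-14.2],
  [1,-1.6,17.9,-0.6,-14.2],
])

```text
time_s: 15.1
ee_pos: [0.4812, -0.1456, 0.2146]
eef_rot: [3.141, -0.002, 2.873]
force: [0.6, 0.6, -1.5]
grip_width: 0.0252
grip_force: 30.0
```

Run:
```python
from h import *
c,o=snap('wrist','w4'); snap('scene','s4'); print(o['time_s'],o['ee_pos'],o['eef_rot'],o['force'])
a=cv2.imread('pics/w4.png')[60:420,140:520]; b=cv2.imread('pics/s4.png')[200:400,230:440]
cv2.imwrite('pics/m4.png',np.hstack([cv2.resize(a,(475,450)),cv2.resize(b,(325,450))]))
```

```text
15.1 [ 0.48120945 -0.14560516  0.21459851] [ 3.14130284e+00 -2.43894232e-03  2.87266293e+00] [ 0.64711859  0.64000127 -1.47843947]
```

View pics/m4.png

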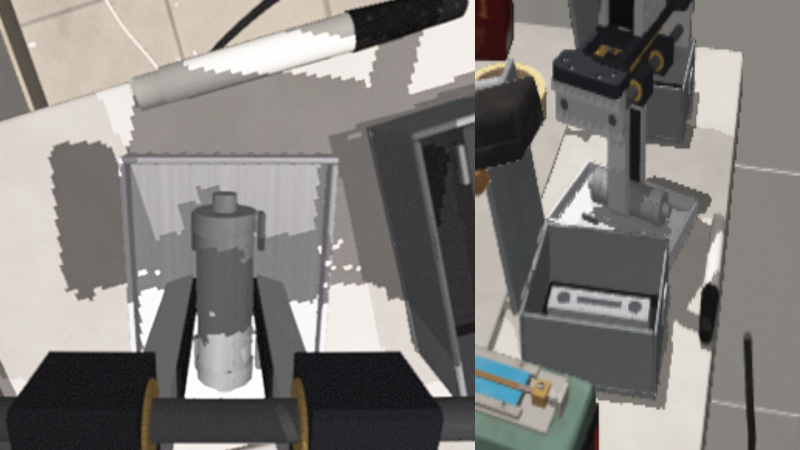

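Roller horizontal and aligned over the tray. The tray's front top corners are at panel (123,158) and (338,160), against a roller axis at x≈225, so a small lateral offset remains to be worked out.

Run:
```python
from h import *
f=lambda p:np.array(p)/1.25+[140,60]
y=2.87266; ty=np.array([np.sin(y),-np.cos(y)]); tx=np.array([np.cos(y),np.sin(y)]); p=np.array([.4812,-.1456])
for n,q,z in(('front',[[123,158],[338,160]],.014),('walls',[[131,230],[332,230]],.014),('rib',[[257,212],[257,248],[265,212]],.006),('roller',[[192,212],[254,212],[223,192]],.026)):
    P=onz('w4',f(q),z)[:,:2]-p; print(n,np.c_[P@tx,P@ty].round(4).tolist())
im=cv2.imread('pics/w4.png',0); r=int(60+235/1.25)
print(im[r,225:300:1].tolist()); print(im[r,330:420].tolist())
```

```text
front [[0.0606, -0.0426], [0.0598, 0.0468]]
walls [[0.0296, -0.0411], [0.0295, 0.0463]]
rib [[0.0357, 0.0141], [0.0187, 0.0144], [0.0357, 0.0177]]
roller [[0.0404, -0.0135], [0.0404, 0.0114], [0.0485, -0.001]]
[109, 109, 111, 109, 107, 111, 106, 109, 107, 107, 107, 108, 110, 106, 126, 131, 135, 123, 103, 94, 94, 96, 117, 130, 136, 132, 130, 132, 130, 129, 129, 131, 129, 126, 132, 128, 130, 133, 148, 177, 175, 174, 168, 139, 140, 141, 135, 131, 134, 136, 130, 133, 131, 130, 135, 133, 139, 140, 143, 136, 131, 131, 133, 131, 126, 135, 131, 119, 94, 72, 66, 71, 81, 84, 95]
[125, 124, 129, 127, 122, 124, 121, 124, 114, 117, 105, 107, 123, 153, 170, 152, 94, 80, 95, 101, 96, 110, 143, 174, 181, 182, 175, 176, 168, 162, 140, 132, 134, 135, 130, 127, 130, 123, 122, 130, 133, 150, 161, 147, 135, 141, 136, 126, 128, 130, 126, 127, 128, 129, 131, 128, 131, 128, 133, 128, 134, 132, 130, 132, 128, 126, 126, 119, 100, 93, 97, 102, 119, 144, 174, 175, 156, 137, 140, 143, 147, 143, 142, 143, 138, 140, 139, 146, 143, 145]
```

>>> servo_tool([
  [1,0.5,0.1,0,0],
  [1,0.5,0.1,-0.3,0],
  [1,0.5,0.1,-0.5,0],
  [1,0.5,0.1,-0.5,0],
  [1,0.5,0.1,-0.5,0],
])

```text
time_s: 15.82
ee_pos: [0.4865, -0.1451, 0.2106]
eef_rot: [-3.142, -0.0, 2.872]
force: [-0.4, -0.1, -2.2]
grip_width: 0.0254
grip_force: 30.0
```

>>> servo_tool([
  [1,0,0,-0.2,0],
  [1,0,0,-0.4,0],
  [1,0,0,-0.4,0],
  [1,0,0,-0.4,0],
])

```text
time_s: 16.32
ee_pos: [0.4866, -0.1451, 0.2073]
eef_rot: [-3.142, 0.0, 2.872]
force: [-3.9, 0.3, 10.9]
grip_width: 0.0253
grip_force: 30.0
```

>>> servo_tool([
  [0.7,0,0,0.05,0],
  [0.6,0,0,0.1,0],
  [0.57,0,0,0.1,0],
  [0.57,0,0,0.1,0],
  [0.57,0,0,0.1,0],
  [0.57,0,0,1.5,0],
  [0.57,0,0,4,0],
  [0.57,0,0,8,0],
  [0.57,-2,0,14,0],
  [0.57,-6,0,18,0],
  [0.57,-10,0,20,0],
  [0.57,-12,0,20,0],
  [0.57,-12,0,20,0],
])

```text
time_s: 17.95
ee_pos: [0.3657, -0.145, 0.4079]
eef_rot: [-3.141, 0.002, 2.872]
force: [-0.0, -0.1, -0.5]
grip_width: 0.0403
grip_force: 0.0
```

Run:
```python
from h import *
c,o=snap('wrist','w5'); snap('scene','s5'); snap('top','t5'); print(o['time_s'],o['ee_pos'],o['grip_width'],o['force'])
a=cv2.imread('pics/w5.png'); b=cv2.imread('pics/s5.png')[150:400,230:440];d=cv2.imread('pics/t5.png')[150:300,200:470]
cv2.imwrite('pics/m5.png',np.hstack([cv2.resize(a,(520,480)),np.vstack([cv2.resize(b,(280,290)),cv2.resize(d,(280,190))])]))
```

```text
17.95 [ 0.3656907  -0.14500893  0.40785382] 0.040340203985458546 [-0.0305115  -0.08462487 -0.45564868]
```

View pics/m5.png

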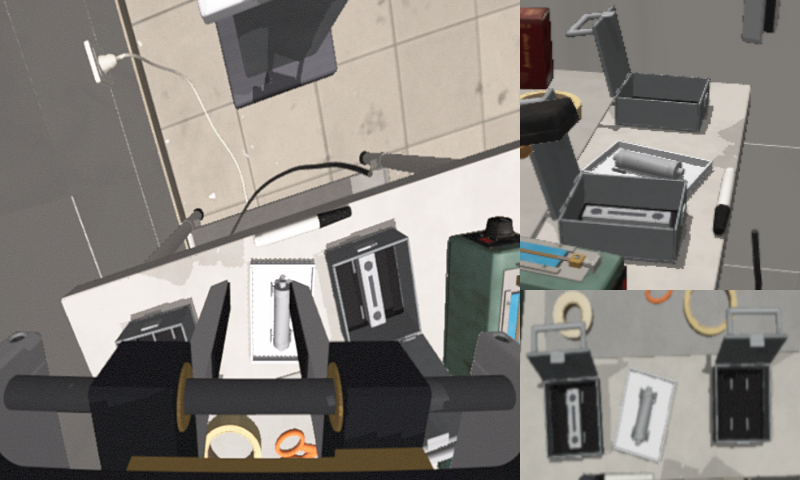

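The roller lies in the tray, both lids stand open, the block is in place and the right case is empty. Last step is a numeric check of how the roller is seated.

Run:
```python
from h import *
im=cv2.imread('pics/t5.png',0); k=np.zeros_like(im); s=np.s_[205:285,295:345]
k[s]=(im[s]<150)
k=cv2.morphologyEx(k,cv2.MORPH_OPEN,np.ones((3,3)))
for c in cv2.findContours(k,0,2)[0]:
    if cv2.contourArea(c)>150:
        b=cv2.boxPoints(cv2.minAreaRect(c));P=onz('t5',b,.018)[:,:2];d=[P[i]-P[i-1] for i in(1,2)];L=max(d,key=np.linalg.norm)
        print(b.round(1).tolist(),P.mean(0).round(4),[np.linalg.norm(x).round(4) for x in d],np.degrees(np.arctan2(L[1],L[0])).round(1))
cv2.imwrite('pics/z5.png',cv2.resize(cv2.imread('pics/t5.png')[190:300,270:370],None,fx=5,fy=5,interpolation=cv2.INTER_CUBIC))
```

```text
[[315.5, 268.8999938964844], [324.6000061035156, 229.6999969482422], [331.29998779296875, 231.3000030517578], [322.20001220703125, 270.3999938964844]] [ 0.4804 -0.1531] [np.float64(0.0783), np.float64(0.0135)] -14.6
```

View pics/z5.png

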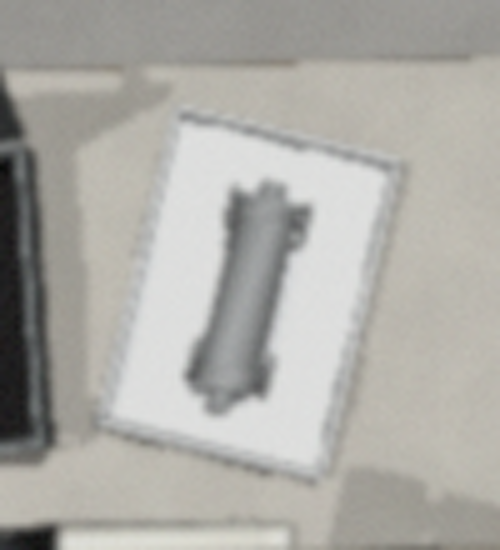

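The roller is seated between all four ribs. Its stub ends are at (272,187) and (217,405), it runs parallel to the tray walls and its centre is within about 2 mm.

```bash
python3 -c "
from station import ctrl
print(ctrl.hand_in())"
```

```text
the job is handed in; nothing more can be done
None
```

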